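# Dispense one tissue cassette and slide it up to the row

## Task

Press the black plunger of the cassette dispenser all the way down once and let it come back up, so that a single cassette comes out of the mouth onto the tray. Then push it with the fingertips, never picking it up, and slide it along the tray between the rails until it lies up against the last cassette of the waiting row. Leave the row, the cassettes still in the magazine and everything else on the bench where they are.

Things in the scene. Friction and masses are not known exactly. Their poses are not given: they have to be found in the camera images.
- dispenser: Fixed bench dispenser for tissue cassettes: open-topped aluminium magazine (36 mm in x, 48 mm in y, top at 40 mm), a white linkage housing (70 mm in x, 62 mm high) behind it at +x, a long low grey steel tray in front. Origin on the bench under the magazine's centre; z up; the mouth looks to its own -x. The tray runs along its y from -70 to +230 mm.
- lane (a point): Point on the tray floor in the middle of the tray's lane, at dispenser x = -46, y = 0, z = 4 mm; same axes. The lane is 48 mm wide in x between two steel rails that stand 6 mm above the floor: front rail from y = -30 to +230 mm, back rail from +26 to +230 mm. Its -y end is open.
- mouth (a point): Bottom centre of the magazine's mouth, on the floor that runs level from magazine to tray: dispenser x = -18, y = 0, z = 4 mm. A full press sends the lowest cassette out to -x, its long side along y; it stops lying 14 to 24 mm in front of the mouth.
- plunger_top (a point): Centre of the flat top of the dispenser's black mushroom plunger knob, 30 mm across, 52 mm behind the magazine's centre (at dispenser x = +52 mm, y = 0); 102 mm above the bench when up, 80 mm when fully down.
- plunger (a joint): Plunger travel in m: 0 up (at rest), 0.022 fully down against its stop. A spring brings it back; it needs about 2 N to start and 6 N to reach the stop. Its linkage drives the ejector bar under the stack by 2.3 times this travel; each full press ejects one cassette.
- cassette_1: The lowest cassette of the stack of four in the magazine, the one that comes out. White plastic tissue cassette 28 mm (x) by 40 mm (y) by 7 mm high, 11 to 18 g; origin at the centre of its underside. The +y end has a small sloping writing face over a full-length 3 mm thick base; the -y end is square and 7 mm high.
- cassette_2: The second cassette from below in the magazine, same shape; it must stay in the magazine.
- cassette_3: The third cassette from below in the magazine; stays.
- cassette_4: The top cassette in the magazine; stays.
- row_cassette_1: The last cassette of the waiting row (the one nearest the magazine), lying in the tray lane to the +y side of the mouth; same shape and orientation as cassette_1, loose. A cassette just touching it has its centre 40 mm from it to -y.
- row_cassette_2: The other cassette of the row, between row_cassette_1 and the row stop; loose.
- row_stop: Aluminium stop clamped across the tray lane (47 mm wide, 12 mm long along y, 12.5 mm high above the tray floor), fixed; origin on the tray floor at the middle of its face towards the row. It backs the row.
- tube_rack: Bystander: blue tube rack 105 by 215 by 26 mm with some tubes in it, up to 51 mm high; origin under its centre.
- foil_dish: Bystander: small round aluminium weighing dish, 68 mm across the rim, 15 mm high.
- beaker: Bystander: glass beaker 84 mm across, 100 mm high.
- specimen_pot: Bystander: clear specimen pot with white cap, 56 mm across, 65 mm high.
- cryotube_1: Bystander: standing sample tube with blue cap, 15 mm across, 44 mm high, behind the tray.
- cryotube_2: Bystander: another standing sample tube, same size, behind the tray.
- forceps: Bystander: steel forceps 125 mm long lying on the bench in front of the tray (on its -x side).
- marker: Bystander: grey and black marker pen 136 mm long lying on the bench on the -y side of the dispenser.
Mind the look-alikes: they are no part of the job. Leave any green or turquoise look-alike of the row_cassette_1 alone.

How it is judged:
On the way, in this order (a step that is already met when the one before it is completed fails the run):
1. the plunger is pressed fully down and the lowest cassette is out of the mouth (value of joint plunger above 0.02 m and x of cassette_1 in the frame of dispenser below -0.041 m).
2. the plunger is back up, the single cassette lies on the tray (value of joint plunger below 0.002 m and x of cassette_1 in the frame of dispenser below -0.038 m), for 0.1 s.
At the end, for the whole second after the job is handed in: The one dispensed cassette lies flat and still in the tray lane, within 0.15 rad of straight, at most 4 mm from the row's last cassette. The plunger is up (2 mm), the other three are in the magazine, the row has moved under 6 mm and the bystanders under 20 mm (y of cassette_1 in the frame of row_cassette_1 between -0.044 and -0.036 m and x of cassette_1 in the frame of dispenser between -0.058 and -0.034 m and z of cassette_1 in the frame of dispenser below 0.006 m and angle between the y axis of cassette_1 and the y axis of dispenser, either way round below 0.15 rad and angle between cassette_1's own z axis and vertical below 0.08 rad and linear speed of cassette_1 below 0.01 m/s and value of joint plunger below 0.002 m and x of cassette_2 in the frame of dispenser between -0.006 and 0.006 m and y of cassette_2 in the frame of dispenser between -0.006 and 0.006 m and z of each of cassette_2, cassette_3, cassette_4 in the frame of dispenser below 0.03 m and x of cassette_3 in the frame of dispenser between -0.006 and 0.006 m and y of cassette_3 in the frame of dispenser between -0.006 and 0.006 m and x of cassette_4 in the frame of dispenser between -0.006 and 0.006 m and y of cassette_4 in the frame of dispenser between -0.006 and 0.006 m and distance of each of row_cassette_1, row_cassette_2 from where it was at the start of the episode below 0.006 m and distance of each of tube_rack, foil_dish, beaker, specimen_pot, cryotube_1, cryotube_2, forceps, marker from where it was at the start of the episode below 0.02 m); the robot touches nothing.
It fails at once if a second cassette is pushed out of the magazine (plunger pressed again) (x of cassette_2 in the frame of dispenser below -0.008 m).
It fails at once if the dispensed cassette is lifted off the tray or tipped up (z of cassette_1 in the frame of dispenser above 0.012 m or angle between cassette_1's own z axis and vertical above 0.5 rad).
It fails at once if a cassette in the magazine is lifted out (z of cassette_2 in the frame of dispenser above 0.019 m or z of cassette_3 in the frame of dispenser above 0.026 m or z of cassette_4 in the frame of dispenser above 0.033 m).
It fails at once if a cassette of the waiting row is shoved or lifted (distance of any of row_cassette_1, row_cassette_2 from where it was at the start of the episode above 0.01 m).
It fails at once if a bystander is knocked away (distance of any of tube_rack, foil_dish, beaker, specimen_pot, cryotube_1, cryotube_2, forceps, marker from where it was at the start of the episode above 0.03 m).
It also fails if it takes over 40 s, if anything falls off the work surface, if the arm or the gripper's body presses on something with over 40 N, if the wrist force passes 120 N, or if a joint passes its speed limit or range.

## Robot

A 6-joint arm with a two-finger parallel gripper is mounted at the origin on the work surface. World frame = base frame: x ahead of the robot, y to its left, z up, the work surface at z = 0. Lengths are in m, angles in rad, forces in N, time in s.
With the tool pointing down it reaches from about 0.2 to 0.875 m from the base axis. Payload 3.4 kg.
Tool frame: the origin (TCP) lies between the finger pads; the fingertips stand 25 mm ahead of it and the grasp point (between the pads) lies 6 mm ahead of it (r.nose_length is the z of the fingertips in the tool frame, in m); z points along the fingers, x is the direction in which the jaws open and shut, and the axes are right-handed (so a half turn about z gives the same grasp; the last joint's range is limited). The gripper opens to 94 mm and grips with 3 to 60 N. Pads are 16 mm wide; open, the fingers measure 119 mm over their backs; the gripper's body (75 mm by 177 mm) begins 78 mm behind the grasp point.
Start: joints at [-0.121, 0.276, 1.505, -0, 1.361, -0.121], TCP at [0.575, -0, 0.201] pointing down, gripper open.
Joint ranges: [-2.89, 2.89], [-0.75, 2.08], [0.22, 2.7], [-1.18, 4.32], [0.11, 2.71], [-2.7, 2.7]. Speed limits (rad/s): [2.57, 2.57, 3.14, 3.14, 3.14, 3.14].

## Interface

Orientations are given as a unit quaternion [w, x, y, z].
In Python, from plant import r, gripper_to, inverse_kinematics, vision, models, telemetry gives the robot as it stands. Calls block until the motion is done:
- r.move_to(position, orientation): joint-space move of the TCP to a pose.
- r.move_l(position, rot=None, vel=0.15, guard=None): straight line of the TCP; rot=None keeps the orientation; vel is the mean speed in m/s. With guard (N) it stops when the force on the tool has changed by that much, and returns True; else False.
- r.movej(angles): joint-space move.
- gripper_to(opening, f_grip=None): finger opening in m; f_grip is the grip in N (None keeps the last); returns when the fingers have stopped.
- r.hold(seconds).
- inverse_kinematics(position, orientation): joint angles nearest the present ones, or None.
- vision.snapshot(name): name is "scene" or "side" or "wrist"; returns the picture (480x640x3 uint8, red, green, blue); there is no depth.
- vision.get_calibration(name): a dict with "fx", "fy", "cx", "cy" (pixels), "position" and "orientation" of the camera in the world. Camera axes: x right, y down, z forward; pixel columns grow to the right and rows downward; lengths in m; the calibration is good to about 2 mm. The wrist camera is an equidistant fisheye: a pixel r from the principal point sees the ray r / f radians off the axis. A picture is of the moment at which its call begins: read the wrist's pose just before it. get_calibration takes no time and is no camera call; for the wrist camera it gives the pose at the moment of the call.
A pose or a line that the arm cannot do raises r.PlanningError and nothing moves.
- r.sign_off(): hands the job in, once; it reports no verdict.
Trained networks look in the newest picture that a camera, given by its name, has taken for a name from the list of things; names that differ only in an ending like _2 or _b are one class to them, and where a whole thing is asked for, a point or a joint stands for the part that bears it (a point fixed in the world has none). Each returns a list of dicts, best first, with "score" (0 to 1); they miss things now and then, are a little off and sometimes report something else, mostly with a low value. They report only what shows in the picture. A call takes as long as a camera call. They do not tell look-alikes from the thing itself.
- models.boxes_of(thing, camera): "at" ([x, y, z] in m, in world coordinates, good to about 4 mm: the middle of the surface that is visible of it).
- models.regions_of(thing, camera): "pixels" (480x640 bool, what is visible of it).
- models.mark_of(thing, camera): "at" ([x, y, z] in m, in world coordinates, good to about 4 mm: a listed point, or the origin of a listed thing).
Readings, each from a call of its own:
- telemetry.current_t(): time.
- telemetry.current_joints(): joint angles.
- telemetry.current_dq(): joint speeds.
- telemetry.current_joint_efforts(): joint torques, N m.
- telemetry.current_ee_pos(): TCP position.
- telemetry.current_tool_rot(): TCP orientation.
- telemetry.current_wrist_force(): force on the tool from outside, world axes, zero at the start.
- telemetry.current_torque(): the same for the moment, N m.
- telemetry.current_opening(): finger opening in m.
Only numpy, scipy, OpenCV 4.12 (cv2) and the standard library are available. Lean on these libraries where they do the work, as an engineer would, in place of code of your own. Each camera call takes 0.05 s, during which the arm holds its last target. There are 200 camera calls.

## Working session

There is one attempt and no reset: what is moved stays moved. The work goes in short steps, each a Python script; the robot and the scene stay as the last script left them, time stands still between calls to the robot, and variables do not carry over. Pictures are saved under pics/ and viewed, about 8 in all and at most 12, crops included, and the job is handed in when it is done.

```bash
mkdir -p pics; python3 - <<'E'
from plant import *
import cv2
for c in ("scene","side"):
    im=vision.snapshot(c); cv2.imwrite(f"pics/{c}0.png",im[:,:,::-1])
    k=vision.get_calibration(c); print(c,k)
    for t in ("dispenser","lane","mouth","plunger_top","cassette_1","row_cassette_1","row_stop"):
        print(t,[(round(d["score"],2),[round(float(v),4) for v in d["at"]]) for d in models.mark_of(t,c)][:6])
print(telemetry.current_t(), telemetry.current_tool_rot())
E
```

```text
scene {'fx': 510.53474980692283, 'fy': 510.53474980692283, 'cx': 323.3675142131991, 'cy': 248.2003121303596, 'position': array([ 1.09138116, -0.59243957,  0.91512176]), 'orientation': array([-0.35337934,  0.85116499,  0.35738653, -0.15138052])}
dispenser [(0.91, [0.544, -0.0744, -0.0027]), (0.57, [0.4652, 0.0203, 0.0042])]
lane [(0.64, [0.4992, -0.085, 0.0032])]
mouth []
plunger_top [(0.57, [0.5875, -0.0533, 0.1021])]
cassette_1 [(0.57, [0.544, -0.069, 0.0227])]
row_cassette_1 [(0.67, [0.3422, 0.0967, 0.0025]), (0.62, [0.3475, -0.1291, -0.0009]), (0.55, [0.4517, 0.0568, 0.0041]), (0.51, [0.4643, 0.0204, 0.0036]), (0.45, [0.3856, 0.2193, 0.0018])]
row_stop [(0.7, [0.4469, 0.0709, 0.0066])]
side {'fx': 448.43852962837434, 'fy': 448.43852962837434, 'cx': 321.1960887072864, 'cy': 239.84300458292967, 'position': array([0.2555503 , 0.65064375, 0.59409154]), 'orientation': array([ 0.09587843, -0.17188902,  0.87276179, -0.44670834])}
dispenser [(0.72, [0.5408, -0.0721, 0.0005]), (0.2, [0.6097, -0.3993, 0.0021]), (0.17, [0.5293, -0.0795, 0.0069])]
lane [(0.73, [0.4975, -0.0831, 0.0034])]
mouth [(0.82, [0.5247, -0.0777, 0.0094])]
plunger_top [(0.56, [0.5918, -0.0565, 0.1014]), (0.4, [0.5351, 0.1413, -0.0003])]
cassette_1 [(0.46, [0.5433, -0.0724, 0.0274])]
row_cassette_1 [(0.75, [0.3449, -0.1269, -0.002]), (0.69, [0.3373, 0.1027, -0.0022]), (0.62, [0.3879, 0.2155, -0.0002]), (0.61, [0.4486, 0.057, 0.0013]), (0.59, [0.4677, 0.0184, 0.0049]), (0.54, [0.4972, -0.3971, -0.0031])]
row_stop [(0.7, [0.4475, 0.0799, 0.0019]), (0.27, [0.6224, -0.1913, 0.0043])]
0.8 [ 2.12997394e-06  9.99999999e-01 -2.87092163e-06  5.30681033e-05]
```

View pics/scene0.png

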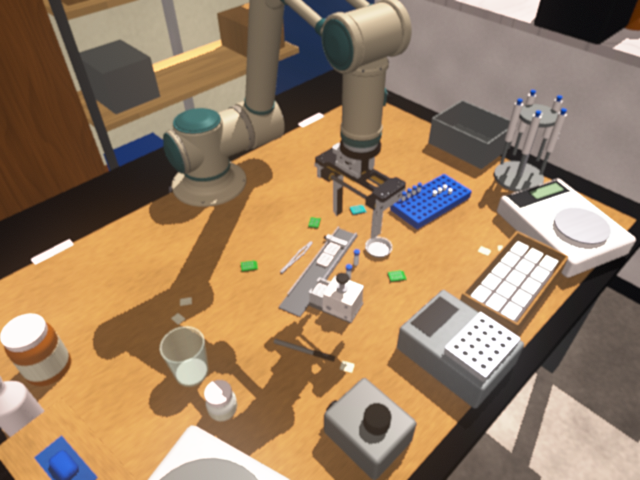

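View pics/side0.png

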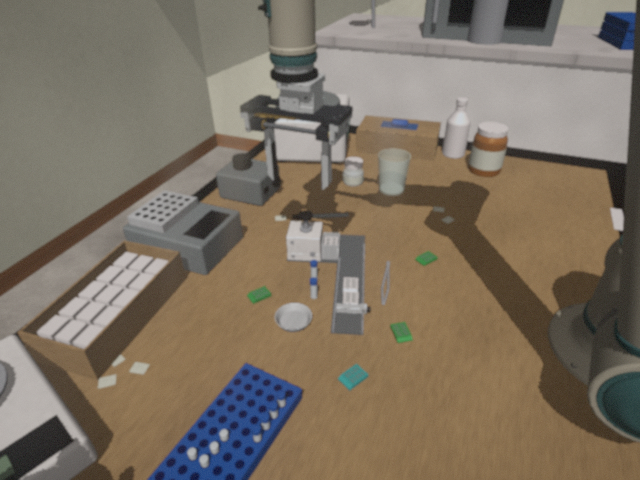

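The scene view shows the white dispenser at (338,297), the tray at (318,270), the white row at (330,252) and the stop at (340,240). In the side view, the row is at (350,290) and the stop at (352,307). Row candidates:
- The white pair lies in the tray lane, against the stop, at world (0.466, 0.019) and (0.450, 0.057). This pair is the row.
- The green and turquoise blocks lie on bare bench at scene (315,222), (249,266), (397,276) and (358,210). These are the look-alikes.

I'll take a wrist close-up next to refine the pose.

```bash
cat > h.py <<'E'
from plant import *
import numpy as np, cv2
from scipy.spatial.transform import Rotation as R
def quat(a): return np.array([0,np.cos(a/2),np.sin(a/2),0])
def rm(k): q=k["orientation"]; return R.from_quat([q[1],q[2],q[3],q[0]]).as_matrix()
def ortho(im,k,O,yaw,x0,x1,y0,y1,z,s):
    "image: columns = dispenser y (right +), rows = dispenser x (down +), s px per m"
    ys,xs=np.meshgrid(np.arange(y0,y1,1/s),np.arange(x0,x1,1/s))
    c,n=np.cos(yaw),np.sin(yaw)
    P=np.stack([O[0]+c*xs-n*ys,O[1]+n*xs+c*ys,np.full(xs.shape,z)],-1)
    q=(P-k["position"])@rm(k)
    rho=np.hypot(q[...,0],q[...,1]); th=np.arctan2(rho,q[...,2]); g=th/np.maximum(rho,1e-9)
    return cv2.remap(im,(k["cx"]+k["fx"]*g*q[...,0]).astype(np.float32),(k["cy"]+k["fy"]*g*q[...,1]).astype(np.float32),cv2.INTER_LINEAR)
E
python3 - <<'E'
from h import *
gripper_to(0.0)
yaw=0.37
r.move_to([0.50,-0.03,0.30],quat(yaw-np.pi/2)); r.hold(0.3)
k=vision.get_calibration("wrist"); im=vision.snapshot("wrist")
print(telemetry.current_opening(),telemetry.current_joints().round(2),k["position"],rm(k)[:,2],k["fx"],telemetry.current_t())
for t in ("dispenser","lane","mouth","plunger_top","cassette_1","row_cassette_1","row_stop"):
    print(t,[(round(d["score"],2),[round(float(v),4) for v in d["at"]]) for d in models.mark_of(t,"wrist")][:5])
np.savez("w0.npz",im=im,**k)
o=ortho(im,k,(0.5425,-0.073),yaw,-.09,.09,-.09,.16,.004,2400)
o=np.vstack([o,np.zeros((8,o.shape[1],3),np.uint8)])
cv2.imwrite("pics/w0.png",o[:,:,::-1])
cv2.imwrite("pics/w0raw.png",im[:,:,::-1])
E
```

```text
0.0003441400305171111 [-0.2   0.12  1.47  0.    1.55  1.  ] [5.78532463e-01 1.42844651e-04 4.83344360e-01] [-0.26504978 -0.10179967 -0.95884589] 371.64829954431775 3.6083
dispenser [(0.75, [0.5447, -0.071, 0.0031])]
lane [(0.66, [0.4989, -0.0883, 0.004])]
mouth [(0.73, [0.5253, -0.0768, 0.0033])]
plunger_top [(0.59, [0.5922, -0.0555, 0.106])]
cassette_1 [(0.83, [0.5418, -0.0715, 0.0256])]
row_cassette_1 [(0.93, [0.3444, 0.0992, 0.0064]), (0.92, [0.6235, 0.106, -0.0024]), (0.72, [0.3866, 0.2146, -0.0005]), (0.64, [0.4525, 0.0551, 0.0059]), (0.61, [0.3484, -0.1277, 0.0036])]
row_stop [(0.97, [0.4482, 0.0745, 0.0044])]
```

View pics/w0.png

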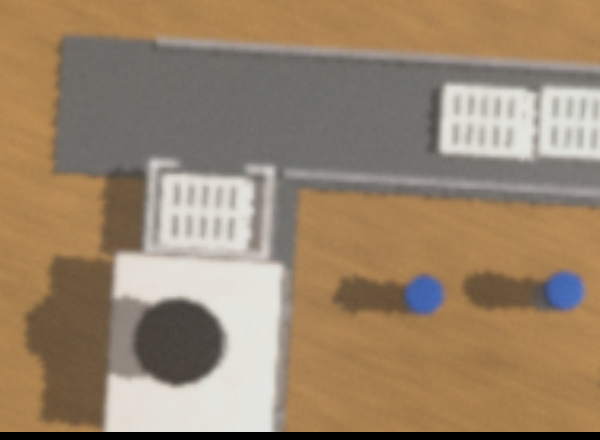

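The wrist top-down crop shows the white row at (488,120) and (570,123), the stack in the magazine at (205,212), the knob at (180,340) and the tubes at (424,294) and (565,290). Lines tilt by about 0.06, so the dispenser yaw is about 0.31 and its origin about (0.543, -0.071). Next is the press.

```bash
cat >> h.py <<'E'
YAW=0.31; O=np.array([.543,-.0712])
def D(x,y,z): c,n=np.cos(YAW),np.sin(YAW); return [O[0]+c*x-n*y,O[1]+n*x+c*y,z]
Q=quat(YAW-np.pi/2)
def look(name,h=0):
    k=vision.get_calibration("wrist"); im=vision.snapshot("wrist")
    o=ortho(im,k,O,YAW,-.09,.07,-.09,.16,.004+h,2400)
    cv2.imwrite(f"pics/{name}.png",o[:,:,::-1]); np.savez(name+".npz",im=im,**k)
E
python3 - <<'E'
from h import *
r.move_to(D(.052,0,.165),Q)
r.move_l(D(.052,0,.133),vel=.1); r.hold(.2); f0=telemetry.current_wrist_force(); print(f0)
g=r.move_l(D(.052,0,.1035),vel=.06,guard=14)
print(g,telemetry.current_ee_pos(),telemetry.current_wrist_force())
r.hold(.3); print(telemetry.current_ee_pos(),telemetry.current_wrist_force())
r.move_l(D(.052,0,.165),vel=.1); r.hold(.2)
r.move_to([0.50,-0.03,0.30],Q); r.hold(.3)
look("w1"); print(telemetry.current_t())
E
```

```text
[-0.72063013  0.85180762 -0.31522583]
False [ 0.59254667 -0.05533765  0.10322268] [ 0.91750574  0.51885589 -0.50669111]
[ 0.59277601 -0.05538546  0.10387575] [0.07085464 0.17291871 0.26331775]
8.2833
```

View pics/w1.png

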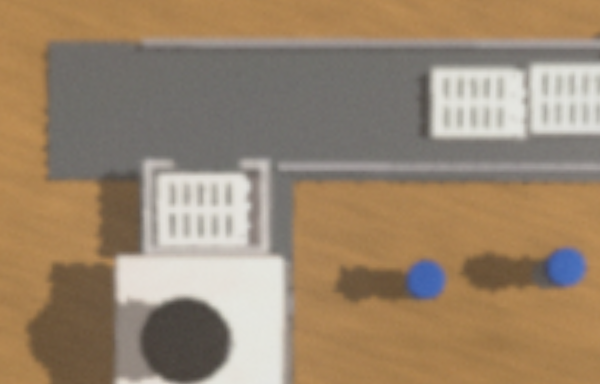

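The crop is unchanged except that nothing came out of the mouth: lane clear at (200,110), knob at (186,340). The press met no force. I'll check the tip length and view the contact from the side.

```bash
python3 - <<'E'
from h import *
print(r.nose_length,telemetry.current_opening(),telemetry.current_ee_pos())
r.move_to(D(.052,0,.150),Q)
r.move_l(D(.052,0,.128),vel=.1); r.hold(.1)
print(telemetry.current_ee_pos(),telemetry.current_wrist_force(),telemetry.current_t())
a=vision.snapshot("side")[140:290,220:420]; b=vision.snapshot("scene")[200:350,240:440]
cv2.imwrite("pics/p.png",cv2.resize(np.hstack([a,b]),None,fx=2,fy=2,interpolation=cv2.INTER_CUBIC)[:,:,::-1])
E
```

```text
0.025 0.0001723159769017249 [ 0.50016855 -0.0301241   0.29870674]
[ 0.59305894 -0.05537219  0.12945322] [-0.02215051 -0.10272303  0.56545295] 9.4917
```

View pics/p.png

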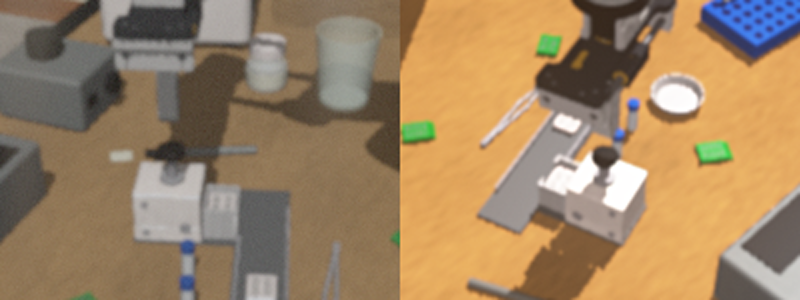

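```bash
python3 - <<'E'
from h import *
print(telemetry.current_ee_pos(),telemetry.current_joints(),telemetry.current_t())
for c,o in(("side",(220,140,0)),("scene",(240,200,400))):
    k=vision.get_calibration(c)
    for z in (.062,.08,.102,.125,.15):
        q=rm(k).T@(np.array(D(.052,0,z))-k["position"]); u=k["fx"]*q[0]/q[2]+k["cx"]; v=k["fy"]*q[1]/q[2]+k["cy"]
        print(c,z,"crop px",round((u-o[0])*2+o[2]),round((v-o[1])*2))
E
```

```text
[ 0.59304755 -0.05540128  0.12912785] [-2.09928434e-01  3.52782151e-01  1.57610294e+00  3.72241135e-07
  1.21071618e+00  1.05077239e+00] 9.5917
side 0.062 crop px 173 179
side 0.08 crop px 172 164
side 0.102 crop px 171 146
side 0.125 crop px 171 127
side 0.15 crop px 170 106
scene 0.062 crop px 603 178
scene 0.08 crop px 604 167
scene 0.102 crop px 604 154
scene 0.125 crop px 604 139
scene 0.15 crop px 605 123
```

The projection shows the true fingertips near z≈0.13 with the TCP at 0.129, so the tips are about 25 mm higher than nominal and the first press stopped short of the knob. I'll press again, guarded by force, and calibrate the tip offset from the hard stop.

```bash
python3 - <<'E'
from h import *
g=r.move_l(D(.052,0,.104),vel=.08,guard=14)
print(g)
g=r.move_l(D(.052,0,.068),vel=.05,guard=14)
z=telemetry.current_ee_pos(); print(g,z,telemetry.current_wrist_force())
r.hold(.15); print(telemetry.current_ee_pos(),telemetry.current_wrist_force())
a=vision.snapshot("side")[140:290,220:420]
r.move_l(D(.052,0,.15),vel=.12)
r.move_to([0.50,-0.03,0.28],Q); r.hold(.2)
look("w2"); print(telemetry.current_t())
o=cv2.imread("pics/w2.png"); a=cv2.resize(a,(240,180))[:,:,::-1]; o[200:380,355:595]=a; cv2.imwrite("pics/w2b.png",o)
E
```

```text
False
True [ 0.59357238 -0.05554022  0.07624077] [-1.1151105   0.24796507  5.3034    ]
[ 0.59357845 -0.05554149  0.07615116] [-1.27615975 -0.14441591  6.08150904]
12.5333
```

View pics/w2b.png

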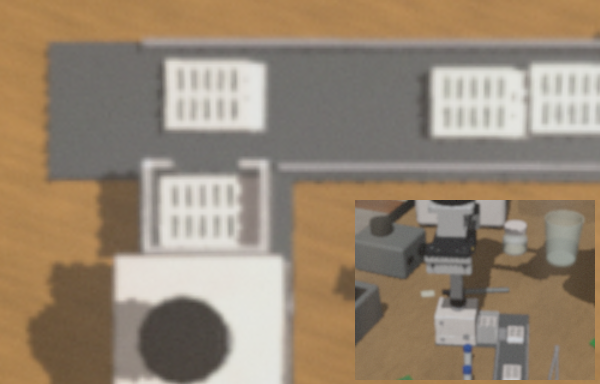

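The crop shows one cassette out, lying straight in the lane at (213,95). The row is at (478,102) and has not moved, the other cassettes are still in the magazine, and the knob is up. The stop was met with the TCP at 0.076, so the tips are about 4 mm above the TCP. I'll descend behind the cassette with a guard and push to just short of the row.

```bash
python3 - <<'E'
from h import *
r.move_to(D(-.049,-.058,.07),Q)
print(r.move_l(D(-.049,-.058,.02),vel=.1))
print(r.move_l(D(-.049,-.058,.0032),vel=.04,guard=4),telemetry.current_ee_pos())
print(r.move_l(D(-.049,.022,.0032),vel=.05,guard=5),telemetry.current_ee_pos(),telemetry.current_wrist_force())
look("w3"); print(telemetry.current_t())
E
```

```text
False
False [ 0.51389326 -0.14134291  0.00293266]
False [ 0.48973417 -0.06540344  0.00318906] [-0.32290065  0.2899942  -0.15790438]
16.4917
```

View pics/w3.png

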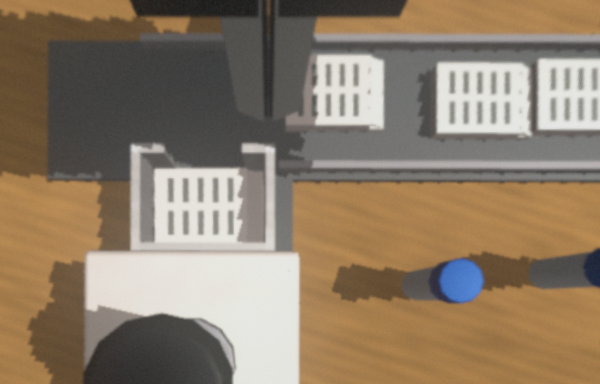

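The cassette is being pushed straight, with its right end at (383,90) and the row's matching edge at (529,98). That leaves about 19 mm to close, so I'll advance 17.5 mm and look again.

```bash
python3 - <<'E'
from h import *
print(r.move_l(D(-.049,.0395,.0032),vel=.03,guard=4),telemetry.current_ee_pos(),telemetry.current_wrist_force())
r.hold(.1);look("w4"); print(telemetry.current_t())
E
```

```text
False [ 0.48435599 -0.04846782  0.00323641] [-0.29801428 -0.66409868 -0.10630284]
17.375
```

View pics/w4.png

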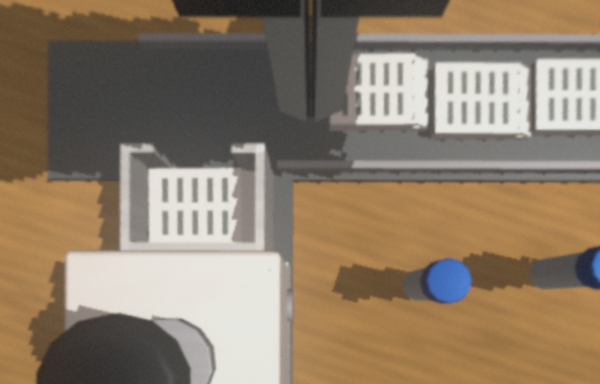

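The cassette's right end is now at 427 against the row's 529, so the centres are about 41.5 mm apart. I'll close the last 1.5 mm with a guard, retreat and check.

```bash
python3 - <<'E'
from h import *
print(r.move_l(D(-.049,.041,.0032),vel=.015,guard=3),telemetry.current_ee_pos(),telemetry.current_wrist_force())
r.move_l(D(-.049,.031,.0032),vel=.05)
r.move_l(D(-.049,.031,.08),vel=.12)
r.move_to([0.50,-0.03,0.28],Q); r.hold(.3)
look("w5"); print(telemetry.current_t())
a=cv2.imread("pics/w2.png")[30:200,300:]; b=cv2.imread("pics/w5.png")
c=np.vstack([b,np.hstack([np.zeros((170,300,3),np.uint8),a])]); cv2.imwrite("pics/w5b.png",c)
E
```

```text
False [ 0.48379063 -0.04711767  0.00319349] [-0.81409875  0.69223386 -0.16689183]
19.9417
```

View pics/w5b.png

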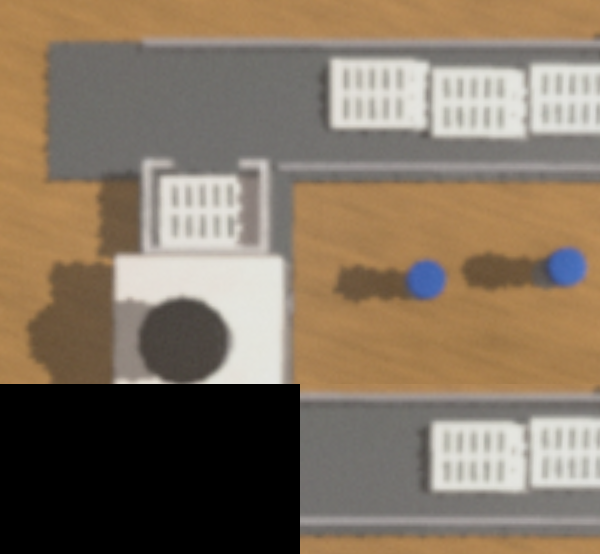

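```bash
python3 - <<'E'
from h import *
S=6000
def o(n):
    d=np.load(n+".npz"); k={a:d[a] for a in d.files if a!="im"}
    return cv2.cvtColor(ortho(d["im"],k,O,YAW,-.08,-.02,0,.16,.011,S),cv2.COLOR_RGB2GRAY)
for n in("w2","w5"):
    g=o(n); y0=int(.087*S); t=g[60:240,y0:y0+int(.046*S)]
    m=cv2.matchTemplate(g,t,cv2.TM_CCOEFF_NORMED)
    for lo,hi in((.03,.07),(.08,.1),(.118,.16)):
        s=m[:,int(lo*S):int(hi*S)]
        if s.size: _,v,_,p=cv2.minMaxLoc(s); print(n,round(v,2),"y mm",round((lo+p[0]/S)*1e3,1),"dx mm",round((p[1]-60)/S*1e3,1))
# row_1 motion since w2
a,b=o("w2"),o("w5"); y0=int(.093*S); t=a[60:240,y0:]
for nm,yy,ww in(("row1",.093,.03),("row2",.13,.028)):
    t=a[60:230,int(yy*S):int((yy+ww)*S)]; _,v,_,p=cv2.minMaxLoc(cv2.matchTemplate(b,t,cv2.TM_CCOEFF_NORMED)); print(nm,v,(p[0]-int(yy*S))/S*1e3,(p[1]-60)/S*1e3)
E
```

```text
w2 0.52 y mm 69.8 dx mm 0.0
w2 1.0 y mm 87.0 dx mm 0.0
w5 0.9 y mm 46.2 dx mm -3.2
w5 1.0 y mm 87.0 dx mm 0.0
row1 0.9964231252670288 0.0 0.0
row2 0.9956045746803284 0.0 0.16666666666666666
```

Template matching puts the cassette centres 40.8 mm apart. The row has not moved (0.0 mm), and the knob looks the same as before the press. Handing in.

```bash
python3 -c "
from plant import *
r.sign_off(); print(telemetry.current_t())"
```

```text
the job is handed in; nothing more can be done
the job is handed in; nothing more can be done
```

I pressed the plunger to its stop once and let it come back up, and one cassette came out. I pushed it along the lane with the closed fingertips to the waiting row, then backed the arm off and handed the job in. The clock read 19.9 s at the last check; sign-off gives no verdict.

**Last checks, from the final wrist picture:**
- **Cassette position:** its centre is 40.8 mm from the row's last cassette, so there is a gap of about 0.8 mm. A coarser edge reading gave about 42 mm; both are inside the 36–44 mm window. It lies flat and nearly straight in the lane, about 3 mm to the -x side of the row.
- **Everything else in view:** the row moved 0.0 mm (0.2 mm at most), the knob is up, the stack is still in the magazine, and the two sample tubes have not moved. I did not re-check the other bystanders, but the arm did not go near them.

**What disagreed:** my first press stopped in the air above the knob. The closed fingertips are about 4 mm above the TCP, not 25 mm ahead of it as stated. I measured this at the plunger's stop and used it for the push. I inferred the full press from the hard stop and the 6 N held there, as there is no plunger reading.

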